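Change the label printer's tape cassette and put the others back in their cradles

TASK

The label printer still holds the wide-tape cassette (with the nose), but the next labels need the narrow tape (two round windows): lift the sprung hold-down finger before you take the wide cassette out, then seat the narrow one in the printer and bring the finger down on it. Store the wide cassette in the notched cradle, the only one with room for its nose, and the ribbed cleaning cassette in the closed cradle. All places are taken at the start, so park a cassette on the cutting mat on the way.

Things in the scene. Friction and masses are not known exactly. Their poses are not given: they have to be found in the camera images.
- printer: Light grey label printer, 170 (x) x 120 mm, fixed, left or right of the desk tray, yaw up to 0.15; cover open at the back, 115 mm high. Origin on the worktop under the middle of its bay; -x = front with keys (to the robot). Bay floor 26 mm up; 11 mm outward-leaning fences, pocket 62 (x) x 52 mm, 36 mm nose gap in front, long sides open over their middle 38 mm. Housing 56 mm high from x=44 back
- finger (a joint): Hold-down finger, hinged along the printer's y at printer x=50, z=60 mm; its rubber foot, 42 mm from the hinge, presses on the cassette in the bay. rad, grows as it lifts: 0 on the wide cassette, about -0.23 on the narrow, -0.28 lower stop, 1.42 fully up, clear of the bay. Over-centre spring: below 0.67 it springs down (2-3 N at the foot), above that it springs up and stays at 1.42
- finger_knob (a point): Centre of the black roller knob at the finger's free end: 14 mm diameter, 16 mm long along the printer's y; pinch its two ends along y, from above, at any finger angle; it can turn in the grip. From the hinge, in the printer's frame: x = -54 cos q + 8 sin q, z = 54 sin q + 8 cos q mm, with q = joint finger + 0.28: 31 mm over the wide cassette's top at the start
- notched_cradle: Grey storage cradle, 92 (x) x 66 mm, fixed in one compartment of the black desk tray (walls 27 mm high), yaw up to 0.25. Origin at its underside, 3 mm above the worktop, under the pocket's middle. Pocket floor 24 mm above the origin; 11 mm outward-leaning fences, pocket 62 (x) x 52 mm, long sides open over their middle 38 mm, 36 mm notch for the nose in the -x fence (to the robot)
- closed_cradle: Grey storage cradle without a notch, 80 (x) x 66 mm, fixed in the desk tray's other compartment, yaw up to 0.25. Origin at its underside, 3 mm above the worktop, under the pocket's middle. Pocket floor 24 mm above the origin; 11 mm outward-leaning fences all round, pocket 62 (x) x 52 mm, long sides open over their middle 38 mm
- mat: Dark cutting mat with a grid, 150 (x) x 110 mm, 3 mm thick, fixed flat on the worktop on the other side of the desk tray from the printer; empty: the free spot. Origin: centre of its underside, z up
- wide_cassette: Wide-tape cassette: cream case 56 (x) x 46 (y) x 26 mm high, one large round window on top, a nose 18 mm long, 24 wide, 18 high on its -x end. Origin: centre of the case's underside, z up. 50 to 100 g. Starts in the printer's bay, nose in the front gap; stored, the nose goes in the notch. Grip it across y at the origin
- narrow_cassette: Narrow-tape cassette: cream case 56 (x) x 46 (y) x 16 mm high, two small round windows on top, no nose. Origin: centre of its underside, z up. 30 to 65 g. Starts in the closed cradle, axes along the cradle's. Grip it across y. Fits its pocket either way round
- cleaning_cassette: Cleaning cassette: cream case 56 (x) x 46 (y) x 20 mm high, five 1 mm ribs on top, no window, no nose. Origin: centre of its underside, z up. 40 to 80 g. Starts in the notched cradle, axes along the cradle's. Grip it across y. Fits its pocket either way round

How it is judged (in metres and radians):
On the way, in this order (a step that is already met when the one before it is completed fails the run):
1. the hold-down finger is lifted while the wide cassette still lies in the printer's bay (value of joint finger above 1.1 rad and horizontal distance between wide_cassette and printer below 0.012 m and z of wide_cassette in the frame of printer below 0.032 m), for 0.2 s.
2. the narrow cassette lies seated in the printer's bay with the finger still up (value of joint finger above 1.1 rad and horizontal distance between narrow_cassette and printer below 0.01 m and z of narrow_cassette in the frame of printer below 0.029 m), for 0.2 s.
At the end, for the whole second after the job is handed in: Narrow cassette in the printer's bay, finger down on it (under -0.15 rad); wide cassette in the notched cradle, cleaning cassette in the closed one; each flat, right side up, within 10 mm of the pocket's middle and 3 mm of its floor; all at rest and released (horizontal distance between narrow_cassette and printer below 0.01 m and z of narrow_cassette in the frame of printer below 0.029 m and angle between each of narrow_cassette, wide_cassette, cleaning_cassette's own z axis and vertical below 0.1 rad and value of joint finger below -0.15 rad and horizontal distance between wide_cassette and notched_cradle below 0.01 m and z of wide_cassette in the frame of notched_cradle below 0.027 m and horizontal distance between cleaning_cassette and closed_cradle below 0.01 m and z of cleaning_cassette in the frame of closed_cradle below 0.027 m and linear speed of each of narrow_cassette, wide_cassette, cleaning_cassette below 0.02 m/s); the robot touches nothing.
It also fails if it takes over 136 s, if anything falls off the work surface, if the arm or the gripper's body presses on something with over 40 N, if the wrist force passes 120 N, or if a joint passes its speed limit or range.

ROBOT

A 6-joint arm with a two-finger parallel gripper is mounted at the origin on a cart in front of the work surface, level with it; the furniture and walls round the work are solid. World frame = base frame: x ahead of the robot, y to its left, z up, the work surface at z = 0. Lengths are in mm, angles in rad, forces in N, time in s.
With the tool pointing down it reaches from about 350 to 875 mm from the base axis. Payload 4.2 kg.
Tool frame: the origin (TCP) lies midway between the tips of the shut fingers; the grasp point (between the pads) lies ctrl.grip_point_offset behind it (ctrl.grip_point_offset is the distance from the TCP to the grasp point, in mm); z points along the fingers, y is the line along which they close (so a half turn about z gives the same grasp; the last joint's range is limited). The gripper opens to 85 mm and grips with 20 to 120 N. Pads are 22 mm wide; open, the fingers measure 114 mm over their backs; the gripper's body (76 mm by 85 mm) begins 54 mm behind the grasp point. The pads swing forward as they close: fully open they stand 13 mm farther back than shut.
Start: joints at [-1.027, 0.385, 0.008, 0, -1.194, -0.259], TCP at [175.62, -599.797, 231.312] pointing down, gripper open.
Joint ranges: [-3.14, 3.14], [-1.21, 2.06], [-1.07, 1.41], [-3.16, 2.05], [-2.99, -0.16], [-3.1, 3.1]. Speed limits (rad/s): [2.79, 2.79, 3.14, 3.14, 3.14, 3.14].

INTERFACE

Orientations are given as a rotation vector (axis times angle).
In Python, from workcell import ctrl, viewer, ticket, spotter gives the robot as it stands.
- The arm moves only by the shell command python3 -m creep 'ROWS' [OPENING] [FORCE]. ROWS is a JSON object of lists of equal length, an entry for each row: "dp": the shift along the tool's x, y, z in mm, a list of three; "turn": the turn about the tool's z in rad. In form: {"dp": [[tx, ty, tz], ...], "turn": [turn, ...]}. A call has 1 to 12 rows; each row is the pose to reach, as a shift and turn from the pose commanded when the call began, along the tool's axes at that moment; what a row does not reach only later rows make up. A row lasts 1/12 s, in which the tool goes at most 41.7 mm and 7.16 degrees, less where a joint would pass 70% of its speed; a pose out of reach is approached as far as the arm can. A call with a gripper value outside its range is refused whole. OPENING is the finger opening in mm, from 0 to 85.4, set as the call begins (- or left out, the last holds). The fingers move at their own pace and stop on an object; FORCE is the grip in N (left out, the last holds). Time passes only in rows, so rows that repeat a pose let the fingers close. It gives the time, the measured TCP pose, the force, the opening and the grip force at its end, in the units of the state.
- ctrl.read_state(): the state, without advancing time (a new reading comes with each control period).
- viewer.read_camera(name): name is "scene" or "side" or "wrist"; returns a dict with "pixels" (384x512x3 uint8, blue, green, red), "mtx" (3x3 intrinsics, pixels), "cam_to_world" (4x4, takes a point from camera to world coordinates); the wrist camera has in their place "tool_from_camera" (4x4, takes a point from camera to tool coordinates, whose origin is the TCP and whose axes are the flange's). Camera axes: x right, y up, looking along -z (the intrinsics and any distortion apply to the point x, -y, -z); pixel columns grow to the right and rows downward; lengths in mm; the calibration is good to about 2 mm. The wrist camera is an equidistant fisheye: a pixel r from the principal point sees the ray r / f radians off the axis. A picture is of the moment at which its call begins: read the wrist's pose just before it. There is no depth.
- ticket.close_job(): hands the job in; it is judged then, once.
Trained networks look in a picture, given as the dict that the camera call returned (one of the last four; its "shot" number tells which), for a name from the list of things; names that differ only in an ending like _2 or _b are one class to them, and where a whole thing is asked for, a point or a joint stands for the part that bears it (a point fixed in the world has none). Each returns a list of dicts, best first, with "score" (0 to 1); they miss things now and then, are a little off and sometimes report something else, mostly with a low value. They report only what shows in the picture. A call takes as long as a camera call.
- spotter.search_frame(picture, query): "uv" ([column, row] in pixels, amid what is visible of it).
The state is a dict: "clock": time; "joint_positions": joint angles; "dq": joint speeds; "joint_efforts": joint torques, N m; "tcp_pos": TCP position; "orientation": TCP orientation; "wrist_force": force on the tool from outside, world axes, zero at the start; "ft_torque": the same for the moment, N m; "gripper_width": finger opening in mm; "grasp_force": force on a finger pad.
Only numpy, scipy, OpenCV 4.12 (cv2) and the standard library are available. Lean on these libraries where they do the work, as an engineer would, in place of code of your own. Each camera call takes 0.05 s, during which the arm holds its last target. There are 200 camera calls.

## Working session

There is one attempt and no reset: what is moved stays moved. The work goes in short steps, Python scripts to look and compute and a shell command to move; the robot and the scene stay as the last step left them, time stands still between calls to the robot, and variables do not carry over. Pictures are saved under pics/ and viewed, at most 14 in all, crops included, and the job is handed in when it is done.

```bash
ls; mkdir -p pics; cat > h.py <<'E'
import numpy as np, cv2, json
from workcell import ctrl, viewer, ticket, spotter
from scipy.spatial.transform import Rotation as R
def ray(pic,uv):
    K=np.array(pic["mtx"]); T=np.array(pic["cam_to_world"])
    d=np.linalg.inv(K)@[uv[0],uv[1],1]; d=np.array([d[0],-d[1],-d[2]])
    return T[:3,3], T[:3,:3]@d
def at_z(pic,uv,z):
    o,d=ray(pic,uv); return o+d*(z-o[2])/d[2]
def proj(pic,p):
    K=np.array(pic["mtx"]); T=np.array(pic["cam_to_world"])
    c=T[:3,:3].T@(np.asarray(p,float)-T[:3,3]); v=K@[c[0],-c[1],-c[2]]; return v[:2]/v[2]
E
python3 - <<'E'
from h import *
print(ctrl.read_state(), ctrl.grip_point_offset)
for n in("scene","side"):
    p=viewer.read_camera(n); cv2.imwrite(f"pics/{n}0.png",p["pixels"]); print(n,[k for k in p],np.round(p["cam_to_world"],2).tolist(),np.round(p["mtx"],1).tolist())
    np.savez(f"{n}0.npz",mtx=p["mtx"],cam_to_world=p["cam_to_world"],pixels=p["pixels"])
    for q in["printer","finger_knob","notched_cradle","closed_cradle","mat","wide_cassette","narrow_cassette","cleaning_cassette"]:
        r=spotter.search_frame(p,q)[:2]; print(q,[(np.round(x["uv"],1).tolist(),round(x["score"],2),np.round(at_z(p,x["uv"],{"mat":3,"printer":56}.get(q,45)),0).tolist()) for x in r])
E
```

```text
pics
{'clock': 0.0, 'joint_positions': array([-1.02740755e+00,  3.85574291e-01,  6.59866216e-03, -4.62014826e-04,
       -1.19403014e+00, -2.58600291e-01]), 'dq': array([-0.00056854, -0.00201661,  0.00035024,  0.0008883 ,  0.00047031,
        0.00234036]), 'joint_efforts': array([-8.30057361e-04, -3.92287874e+01,  1.88397700e+01,  4.18613791e+00,
       -4.67050209e-03,  6.64499368e-06]), 'tcp_pos': array([ 175.43250279, -599.24915377,  230.20575879]), 'orientation': array([ 0.44550294, -3.10937054, -0.00345806]), 'wrist_force': array([-0.16573094,  1.10205546,  0.36564862]), 'ft_torque': array([ 0.04207079,  0.04305633, -0.08949921]), 'grasp_force': 0.0, 'gripper_width': 85.2492392511518} 18.700000000000003
scene ['pixels', 'mtx', 'cam_to_world', 'shot'] [[-0.82, 0.35, -0.45, 121.08], [-0.57, -0.5, 0.65, 557.91], [0.0, 0.79, 0.61, 650.38], [0.0, 0.0, 0.0, 1.0]] [[439.4, 0.0, 248.7], [0.0, 439.4, 198.6], [0.0, 0.0, 1.0]]
printer [([159.1, 281.8], 0.87, [555.0, 213.0, 56.0]), ([273.3, 197.3], 0.52, [521.0, -114.0, 56.0])]
finger_knob [([180.1, 294.9], 0.75, [512.0, 207.0, 45.0]), ([27
[... 530 characters left out ...]
ld', 'shot'] [[-0.96, 0.13, -0.26, 257.43], [-0.3, -0.42, 0.86, 905.32], [0.0, 0.9, 0.44, 597.56], [0.0, 0.0, 0.0, 1.0]] [[439.8, 0.0, 257.5], [0.0, 439.8, 193.7], [0.0, 0.0, 1.0]]
printer [([214.6, 276.8], 0.65, [549.0, 245.0, 56.0])]
finger_knob [([230.4, 259.2], 0.63, [546.0, 164.0, 45.0])]
notched_cradle [([262.3, 228.7], 0.82, [517.0, 20.0, 45.0])]
closed_cradle [([275.2, 211.6], 0.83, [510.0, -74.0, 45.0])]
mat [([297.8, 182.3], 0.62, [511.0, -359.0, 3.0]), ([237.7, 275.0], 0.43, [532.0, 160.0, 3.0])]
wide_cassette [([236.7, 275.7], 0.66, [513.0, 215.0, 45.0])]
narrow_cassette [([271.6, 204.5], 0.8, [529.0, -109.0, 45.0])]
cleaning_cassette [([258.1, 223.3], 0.61, [534.0, -2.0, 45.0])]
```

```bash
python3 - <<'E'
import cv2
a=cv2.imread("pics/scene0.png")[110:380,80:440]; cv2.imwrite("pics/scene0c.png",cv2.resize(a,None,fx=2.2,fy=2.2,interpolation=cv2.INTER_CUBIC))
E
```

```text
(no output)
```

View pics/scene0c.png

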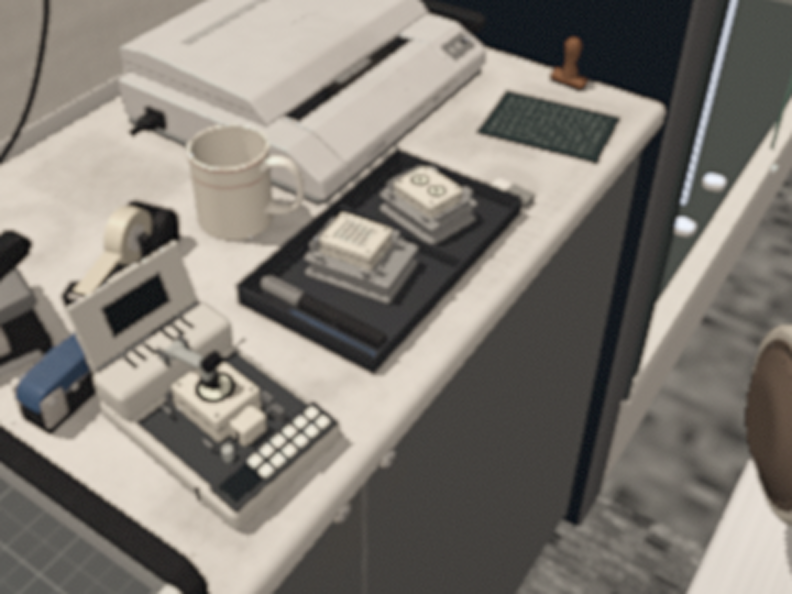

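The scene shows the printer at left, in crop pixels (210,400), with the finger down on the nosed cassette. The ribbed cassette in the notched cradle is at (355,240), the narrow one at (425,190), and the mat at (550,125). A mug and a laminator stand behind. Next I'll look from above with the wrist camera.

```bash
cat >> h.py <<'E'
def wray(pic,st,uv):
    K=np.array(pic["mtx"]); T=np.array(pic["tool_from_camera"])
    u=np.array([(uv[0]-K[0,2]),(uv[1]-K[1,2])]); r=np.hypot(*u); th=r/K[0,0]
    d=np.array([np.sin(th)*u[0]/max(r,1e-9),-np.sin(th)*u[1]/max(r,1e-9),-np.cos(th)])
    W=R.from_rotvec(st["orientation"]).as_matrix()
    return st["tcp_pos"]+W@T[:3,3], W@T[:3,:3]@d
def w_at_z(pic,st,uv,z):
    o,d=wray(pic,st,uv); return o+d*(z-o[2])/d[2]
def wproj(pic,st,p):
    K=np.array(pic["mtx"]); T=np.array(pic["tool_from_camera"]); W=R.from_rotvec(st["orientation"]).as_matrix()
    c=T[:3,:3].T@(W.T@(np.asarray(p,float)-st["tcp_pos"])-T[:3,3]); n=np.hypot(c[0],c[1])
    th=np.arctan2(n,-c[2]); return np.array([K[0,2]+K[0,0]*th*c[0]/n, K[1,2]-K[1,1]*th*c[1]/n])
def yaw(st):  # angle of -tool x in world; 0 = fingers close along world y
    W=R.from_rotvec(st["orientation"]).as_matrix(); return np.arctan2(-W[1,0],-W[0,0])
def go(*targets):  # (x,y,z,yaw) TCP targets -> dp, turn from the present pose
    st=ctrl.read_state(); W=R.from_rotvec(st["orientation"]).as_matrix(); y0=yaw(st)
    print("t",round(float(st["clock"]),2),"at",np.round(st["tcp_pos"],1).tolist(),"yaw",round(y0,3),"F",np.round(st["wrist_force"],1).tolist(),"w",round(float(st["gripper_width"]),1))
    for t in targets: print("dp",np.round(W.T@(np.array(t[:3])-st["tcp_pos"]),1).tolist(),"turn",round(y0-t[3],3))
E
python3 -c "
from h import *
go((470,-90,330,0))"
```

```text
t 0.9 at [175.6, -599.8, 231.3] yaw 0.285 F [-0.4, 0.2, -0.4] w 85.5
dp [-425.8, 406.5, -98.7] turn 0.285
```

```bash
python3 -m creep '{"dp":[[-40,38,-98.7],[-80,76,-98.7],[-110,104,-98.7],[-140,133,-98.7],[-170,162,-98.7],[-200,190,-98.7],[-230,219,-98.7],[-260,248,-98.7],[-290,276,-98.7],[-320,305,-98.7],[-350,334,-98.7],[-380,362,-98.7]],"turn":[0,0,0,0,0.1,0.2,0.285,0.285,0.285,0.285,0.285,0.285]}'; python3 -c "
from h import *
go((470,-90,330,0))"
```

```text
clock: 1.9
tcp_pos: [409.6, -194.2, 330.4]
orientation: [0.0, 3.14, -0.0]
wrist_force: [0.7, -0.6, -1.5]
gripper_width: 85.5
grasp_force: 0.0
t 1.9 at [409.6, -194.2, 330.4] yaw -0.0 F [0.7, -0.6, -1.5] w 85.5
dp [-60.4, 104.2, 0.5] turn -0.0
```

```bash
python3 -m creep '{"dp":[[-20,34,0],[-40,68,0],[-60,104,0],[-60,104,0],[-60,104,0],[-60,104,0]],"turn":[0,0,0,0,0,0]}'; cat > look.py <<'E'
import sys
from h import *
name=sys.argv[1]; qs=sys.argv[2].split(",") if len(sys.argv)>2 else []
Z={"mat":3,"printer":26,"wide_cassette":52,"narrow_cassette":43,"cleaning_cassette":47,"finger_knob":83,"notched_cradle":30,"closed_cradle":30}
st=ctrl.read_state(); p=viewer.read_camera("wrist"); cv2.imwrite(f"pics/{name}.png",p["pixels"])
np.savez(f"{name}.npz",**{k:p[k] for k in("pixels","mtx","tool_from_camera")},tcp_pos=st["tcp_pos"],orientation=st["orientation"])
print(np.round(st["tcp_pos"],1),np.round(p["mtx"][0],1),np.round(p["tool_from_camera"],2).tolist())
for q in qs: print(q,[(np.round(x["uv"],1).tolist(),round(x["score"],2),np.round(w_at_z(p,st,x["uv"],Z[q]),0).tolist()) for x in spotter.search_frame(p,q)[:2]])
E
python3 look.py w1 notched_cradle,closed_cradle,narrow_cassette,cleaning_cassette,mat,printer,wide_cassette,finger_knob
```

```text
clock: 2.4
tcp_pos: [469.0, -92.2, 329.8]
orientation: [0.001, -3.141, 0.0]
wrist_force: [0.9, 0.2, -0.8]
gripper_width: 85.4
grasp_force: 0.0
[469.  -92.2 329.8] [297.3   0.  257.5] [[0.0, 0.95, 0.31, 79.33], [1.0, -0.0, 0.0, 1.14], [0.0, 0.31, -0.95, -142.92], [0.0, 0.0, 0.0, 1.0]]
notched_cradle [([295.4, 178.0], 0.58, [512.0, -33.0, 30.0])]
closed_cradle [([236.5, 171.2], 0.83, [501.0, -124.0, 30.0]), ([417.0, 206.8], 0.47, [562.0, 191.0, 30.0])]
narrow_cassette [([227.9, 192.1], 0.89, [530.0, -136.0, 43.0]), ([102.5, 170.3], 0.5, [493.0, -345.0, 43.0])]
cleaning_cassette []
mat [([103.0, 170.4], 0.91, [503.0, -368.0, 3.0])]
printer [([418.0, 208.1], 0.56, [566.0, 196.0, 26.0])]
wide_cassette [([424.5, 179.1], 0.77, [505.0, 183.0, 52.0]), ([430.4, 199.8], 0.42, [541.0, 202.0, 52.0])]
finger_knob [([432.4, 199.7], 0.64, [530.0, 185.0, 83.0])]
```

View pics/w1.png

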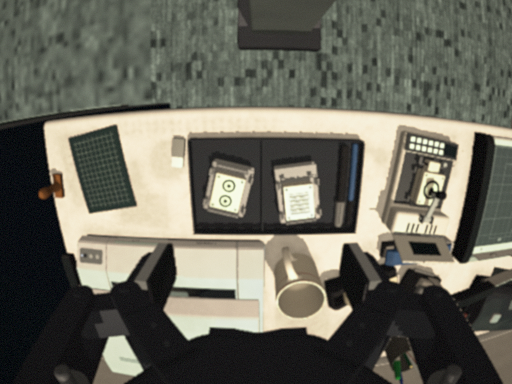

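Top view: narrow cassette in the closed cradle at (228,192), ribbed one in the notched cradle at (298,200), printer and knob at (432,188), mat at (102,170). Next are closer views for measurement.

```bash
python3 -m creep '{"dp":[[-10,5,40],[-20,8,80],[-20,8,120],[-20,8,150],[-20,8,150],[-20,8,150],[-20,8,150]],"turn":[0,0,0,0,0,0,0]}'; python3 look.py w2 notched_cradle,closed_cradle,narrow_cassette,cleaning_cassette
python3 -m creep '{"dp":[[0,40,0],[0,80,0],[0,120,0],[0,160,0],[0,200,0],[0,240,0],[0,275,0],[0,275,0],[0,275,0],[0,275,0]],"turn":[0,0,0,0,0,0,0,0,0,0]}'; python3 look.py w3 wide_cassette,finger_knob,printer
python3 - <<'E'
import cv2,numpy as np
a=cv2.imread("pics/w2.png")[100:300,130:390];b=cv2.imread("pics/w3.png")[100:300,130:390]
cv2.imwrite("pics/w23.png",np.hstack([cv2.resize(x,(780,600),interpolation=cv2.INTER_CUBIC)for x in(a,)])); cv2.imwrite("pics/w3c.png",cv2.resize(b,(780,600),interpolation=cv2.INTER_CUBIC))
E
```

```text
clock: 3.43
tcp_pos: [490.9, -84.4, 182.0]
orientation: [-0.001, 3.138, -0.001]
wrist_force: [0.1, 0.2, 0.1]
gripper_width: 85.4
grasp_force: 0.0
[490.9 -84.4 182. ] [297.3   0.  257.5] [[0.0, 0.95, 0.31, 79.33], [1.0, -0.0, 0.0, 1.14], [0.0, 0.31, -0.95, -142.92], [0.0, 0.0, 0.0, 1.0]]
notched_cradle [([304.7, 193.8], 0.94, [511.0, -34.0, 30.0])]
closed_cradle [([215.7, 186.6], 0.58, [503.0, -127.0, 30.0])]
narrow_cassette [([208.9, 215.2], 0.8, [530.0, -134.0, 43.0])]
cleaning_cassette [([309.2, 227.6], 0.95, [542.0, -30.0, 47.0])]
clock: 4.52
tcp_pos: [489.1, 190.8, 180.2]
orientation: [-0.0, 3.141, 0.0]
wrist_force: [-0.5, -1.0, 0.1]
gripper_width: 85.4
grasp_force: 0.0
[489.1 190.8 180.2] [297.3   0.  257.5] [[0.0, 0.95, 0.31, 79.33], [1.0, -0.0, 0.0, 1.14], [0.0, 0.31, -0.95, -142.92], [0.0, 0.0, 0.0, 1.0]]
wide_cassette [([261.2, 197.8], 0.77, [504.0, 195.0, 52.0])]
finger_knob [([262.7, 241.0], 0.62, [535.0, 197.0, 83.0])]
printer [([261.2, 235.0], 0.9, [557.0, 196.0, 26.0])]
```

View pics/w23.png

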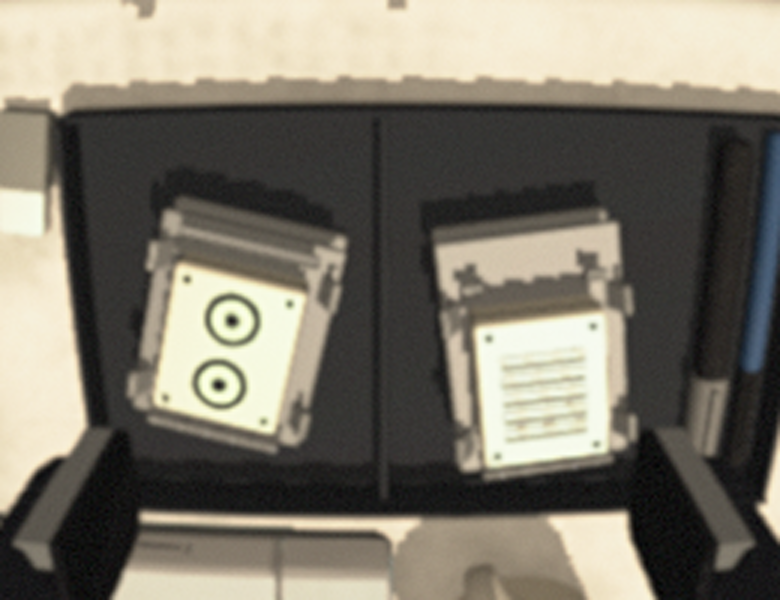

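View pics/w3c.png

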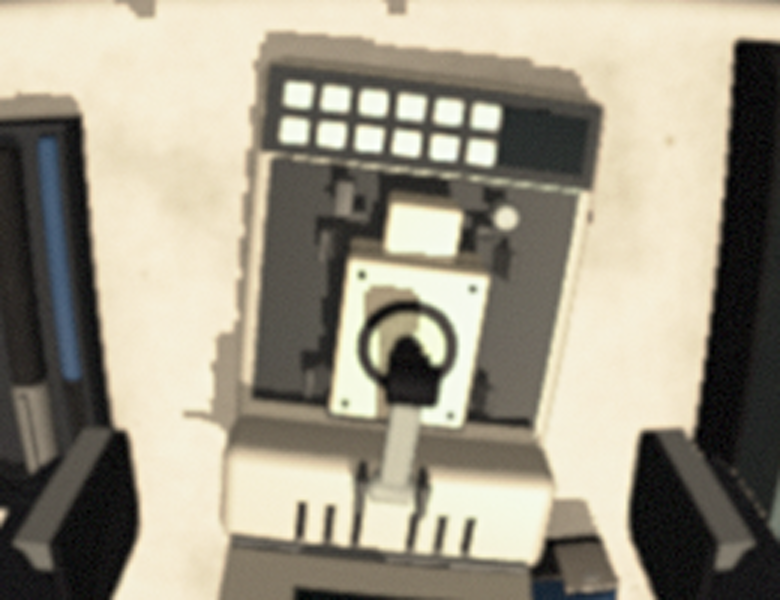

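The left picture shows the narrow cassette's screw dots at (187,280), (290,304), (263,421), (166,398) and the cleaning cassette's at (489,339), (593,326), (597,444), (497,457). The right picture shows the wide cassette's at (362,275), (473,289), (451,416), (345,403), with the knob near (412,370).

```bash
cat > fit.py <<'E'
from h import *
def fit(npz,pts,z):
    d=np.load(npz+".npz"); st={k:d[k] for k in("tcp_pos","orientation")}
    P=np.array([w_at_z(d,st,(130+a/3,100+b/3),z)[:2] for a,b in pts])  # order: front-right(-y), front +y, back +y, back -y
    c=P.mean(0); ex=(P[2]+P[3]-P[0]-P[1]); ey=(P[1]+P[2]-P[0]-P[3])
    print(np.round(c,1),"yaw",round(np.arctan2(ex[1],ex[0]),3),round(np.arctan2(-ey[0],ey[1]),3),"size",np.round([np.hypot(*ex)/2,np.hypot(*ey)/2],1)); return c,st,d
if __name__=="__main__":
    fit("w2",[(187,280),(290,304),(263,421),(166,398)],43)
    fit("w2",[(489,339),(593,326),(597,444),(497,457)],47)
    c,st,d=fit("w3",[(362,275),(473,289),(451,416),(345,403)],52)
    for q in["knob 412 370"]: print(w_at_z(d,st,(130+412/3,100+370/3),83))
    # corners of narrow, cleaning
    fit("w2",[(177,262),(308,290),(278,437),(152,405)],43)
    fit("w2",[(472,322),(606,307),(609,457),(487,470)],47)
    fit("w3",[(350,255),(490,271),(463,428),(331,411)],52)
    # cross check in oblique views
    for n,v in(("narrow",(530.,-134,43)),("cleaning",(542,-30,47)),("knob",(519,196,83))):
        for s in("scene0","side0"): dd=np.load(s+".npz"); print(n,s,proj(dd,v))
E
python3 fit.py
```

```text
[ 532.4 -137.9] yaw -0.25 -0.238 size [46.1 35.9]
[546.2 -26.9] yaw 0.119 0.123 size [46.4 36.4]
[523.4 200.1] yaw -0.13 -0.135 size [46.  36.2]
[517.53627591 200.51384583  83.        ]
[ 531.9 -137.2] yaw -0.235 -0.238 size [56.6 46.2]
[545.7 -26.9] yaw 0.127 0.103 size [58.6 45.6]
[522.2 200.4] yaw -0.124 -0.132 size [56.4 45.4]
narrow scene0 [274.45443993 196.1069553 ]
narrow side0 [273.72179471 201.11160328]
cleaning scene0 [243.91292058 216.77362881]
cleaning side0 [258.43873495 216.93435446]
knob scene0 [179.25482448 274.35825428]
knob side0 [236.96089262 254.79453195]
```

```bash
python3 - <<'E'
from h import *
d=np.load("w3.npz"); st={k:d[k] for k in("tcp_pos","orientation")}
y=-.132; c,s=np.cos(y),np.sin(y)
for x,z in((0.3,82.6),(8,54),(44,56),(85,115),(105,115)):
    p=(522.9+c*x,200.2+s*x,z); print(x,np.round(((wproj(d,st,p)-[130,100])*3)))
go((522,200,110,-.132),(522,200,65,-.132))
E
```

```text
0.3 [411. 387.]
8 [405. 371.]
44 [390. 467.]
85 [373. 671.]
105 [365. 713.]
t 4.72 at [489.4, 189.7, 180.1] yaw -0.002 F [-0.3, 0.8, -0.1] w 86.0
dp [-32.6, 10.4, 70.1] turn 0.13
dp [-32.6, 10.4, 115.1] turn 0.13
```

```bash
python3 -m creep '{"dp":[[-16,5,20],[-32,10,45],[-32,10,70],[-32,10,80],[-32,10,90],[-32,10,100],[-32,10,110],[-32,10,115],[-32,10,115],[-32,10,115]],"turn":[0.06,0.12,0.13,0.13,0.13,0.13,0.13,0.13,0.13,0.13]}' 42; python3 look.py w4 finger_knob
```

```text
clock: 5.55
tcp_pos: [521.5, 200.9, 65.2]
orientation: [0.204, 3.134, 0.0]
wrist_force: [-0.3, -0.7, -0.3]
gripper_width: 41.5
grasp_force: 0.0
[521.5 200.9  65.2] [297.3   0.  257.5] [[0.0, 0.95, 0.31, 79.47], [1.0, -0.0, 0.0, 0.97], [0.0, 0.31, -0.95, -142.92], [0.0, 0.0, 0.0, 1.0]]
finger_knob [([256.3, 277.0], 0.84, [528.0, 200.0, 83.0])]
```

View pics/w4.png

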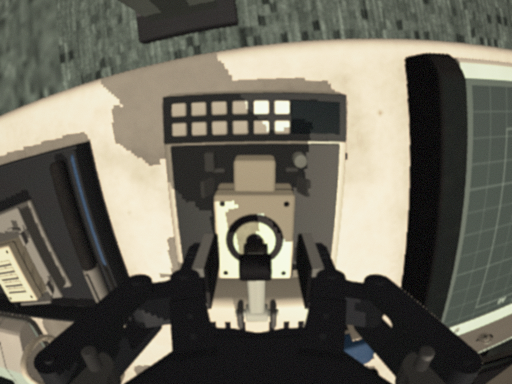

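The knob at (256,268) sits centred between the pads, so I close on it and then sweep it up along its arc.

```bash
python3 -m creep '{"dp":[[0,0,0],[0,0,0],[0,0,0],[0,0,0],[0,0,0],[0,0,0],[0,0,0],[0,0,0]],"turn":[0,0,0,0,0,0,0,0]}' 10 40 && python3 -m creep '{"dp":[[-2,0,-4],[-4,0,-7],[-6.5,0,-10.5],[-9,0,-13.7],[-12,0,-16.7],[-15,0,-19.4],[-18.2,0,-22],[-21.5,0,-24.1],[-25,0,-26.1],[-29,0,-28],[-33,0,-29.3],[-37,0,-30.5]],"turn":[0,0,0,0,0,0,0,0,0,0,0,0]}'
```

```text
clock: 6.32
tcp_pos: [521.2, 199.9, 65.5]
orientation: [-0.204, -3.135, 0.002]
wrist_force: [-0.2, -5.2, 5.4]
gripper_width: 15.1
grasp_force: 39.2
clock: 7.32
tcp_pos: [557.3, 195.4, 96.1]
orientation: [-0.204, -3.133, 0.002]
wrist_force: [-7.1, -2.7, 0.3]
gripper_width: 14.7
grasp_force: 39.5
```

```bash
python3 -m creep '{"dp":[[-4,0,-0.7],[-8,0,-1.3],[-12,0,-1.5],[-12,0,-1.5],[-12,0,-1.5]],"turn":[0,0,0,0,0]}' && python3 -m creep '{"dp":[[0,0,0],[0,0,0],[0,0,0],[0,0,0],[0,0,0],[0,0,-20],[0,0,-40],[0,0,-60],[0,0,-60],[0,0,-60]],"turn":[0,0,0,0,0,0,0,0,0,0]}' 42; python3 look.py w5 finger_knob,wide_cassette; python3 -c "
from h import *
go((522.9,200.2,90,-.132),(522.9,200.2,32,-.132))"
```

```text
clock: 7.73
tcp_pos: [570.4, 193.9, 98.3]
orientation: [0.204, 3.134, -0.001]
wrist_force: [-4.0, -3.6, 0.9]
gripper_width: 15.0
grasp_force: 39.1
clock: 8.57
tcp_pos: [570.7, 195.1, 158.3]
orientation: [0.204, 3.132, 0.004]
wrist_force: [0.4, 0.9, -1.1]
gripper_width: 42.2
grasp_force: 0.0
[570.7 195.1 158.3] [297.3   0.  257.5] [[0.0, 0.95, 0.31, 79.47], [1.0, -0.0, 0.0, 0.97], [0.0, 0.31, -0.95, -142.92], [0.0, 0.0, 0.0, 1.0]]
finger_knob [([255.6, 221.8], 0.66, [588.0, 192.0, 83.0])]
wide_cassette [([250.1, 124.5], 0.68, [514.0, 197.0, 52.0])]
t 8.72 at [569.3, 194.2, 155.8] yaw -0.13 F [-0.8, -0.5, 0.5] w 42.2
dp [46.7, -0.0, 65.8] turn 0.002
dp [46.6, 0.0, 123.8] turn 0.002
```

View pics/w5.png

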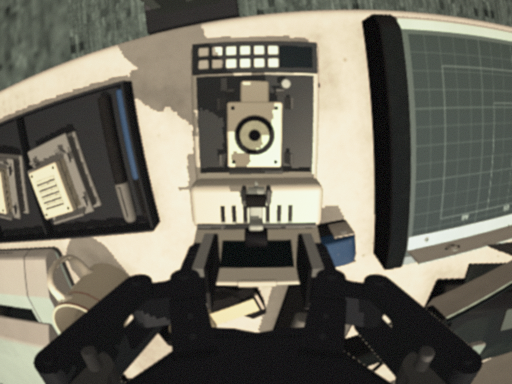

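The finger stands up at (257,200) and the wide cassette is clear at (255,135). Next I grasp it.

```bash
python3 -m creep '{"dp":[[23,0,0],[46.6,0,20],[46.6,0,50],[46.6,0,80],[46.6,0,95],[46.6,0,110],[46.6,0,120],[46.6,0,127],[46.6,0,127],[46.6,0,127]],"turn":[0,0,0,0,0,0,0,0,0,0]}' 62 && python3 -m creep '{"dp":[[0,0,0],[0,0,0],[0,0,0],[0,0,0],[0,0,0],[0,0,0]],"turn":[0,0,0,0,0,0]}' 35 40; python3 -c "
from h import *
go((522.9,200.2,30,-.132))"
```

```text
clock: 9.55
tcp_pos: [523.8, 200.5, 29.7]
orientation: [-0.204, -3.135, 0.0]
wrist_force: [0.3, 0.5, 0.5]
gripper_width: 62.1
grasp_force: 0.0
clock: 10.05
tcp_pos: [524.4, 201.0, 31.0]
orientation: [0.204, 3.133, 0.002]
wrist_force: [-0.9, 0.4, 5.8]
gripper_width: 45.3
grasp_force: 43.4
t 10.05 at [524.4, 201.0, 31.0] yaw -0.13 F [-0.9, 0.4, 5.8] w 45.3
dp [1.4, -0.9, 1.0] turn 0.002
```

```bash
python3 -m creep '{"dp":[[0,0,-10],[0,0,-25],[0,0,-50],[0,0,-80],[0,0,-110],[0,0,-140],[0,0,-150],[0,0,-150]],"turn":[0,0,0,0,0,0,0,0]}'; python3 -c "
from h import *
go((503,-365,100,0.12),(503,-365,8.5,0.12))"
```

```text
clock: 10.72
tcp_pos: [524.9, 201.3, 183.3]
orientation: [0.204, 3.13, 0.007]
wrist_force: [-0.2, 0.5, -1.3]
gripper_width: 44.8
grasp_force: 42.6
t 10.72 at [524.9, 201.3, 183.3] yaw -0.13 F [-0.2, 0.5, -1.3] w 44.8
dp [-51.3, -564.7, 80.9] turn -0.25
dp [-50.8, -565.1, 172.4] turn -0.25
```

```bash
python3 -m creep '{"dp":[[-2,-20,0],[-5,-55,0],[-8,-92,0],[-11,-129,0],[-15,-166,0],[-18,-203,0],[-21,-240,0],[-25,-277,0],[-28,-314,0],[-31,-351,0],[-35,-388,0],[-38,-420,0]],"turn":[0,0,0,0,0,-0.05,-0.1,-0.15,-0.2,-0.25,-0.25,-0.25]}'; python3 -c "
from h import *
go((503,-365,100,0.12),(503,-365,8.5,0.12))"
```

```text
clock: 11.72
tcp_pos: [505.0, -222.7, 177.5]
orientation: [0.186, -3.132, -0.002]
wrist_force: [0.6, -0.5, -1.2]
gripper_width: 45.1
grasp_force: 42.6
t 11.72 at [505.0, -222.7, 177.5] yaw 0.119 F [0.6, -0.5, -1.2] w 45.1
dp [18.5, -141.2, 77.3] turn -0.001
dp [18.2, -141.4, 168.8] turn -0.001
```

```bash
python3 -m creep '{"dp":[[5,-35,0],[9,-70,10],[14,-105,40],[18,-141,70],[18,-141,100],[18,-141,130],[18,-141,145],[18,-141,150],[18,-141,150],[18,-141,150]],"turn":[0,0,0,0,0,0,0,0,0,0]}'; python3 look.py w6 mat,wide_cassette; python3 -c "
from h import *
go((503,-365,8,0.12))"
```

```text
clock: 12.55
tcp_pos: [505.8, -363.0, 29.6]
orientation: [0.189, -3.135, -0.0]
wrist_force: [-0.1, 0.8, 0.6]
gripper_width: 45.2
grasp_force: 42.6
[ 505.8 -363.    29.6] [297.3   0.  257.5] [[0.0, 0.95, 0.31, 79.18], [1.0, -0.0, 0.0, 1.28], [0.0, 0.31, -0.95, -142.92], [0.0, 0.0, 0.0, 1.0]]
mat [([220.9, 157.2], 0.57, [464.0, -388.0, 3.0])]
wide_cassette [([253.0, 239.7], 0.98, [489.0, -366.0, 52.0]), ([221.7, 156.7], 0.45, [453.0, -383.0, 52.0])]
t 12.7 at [506.9, -363.2, 31.5] yaw 0.12 F [-0.1, 0.2, -0.1] w 45.2
dp [4.1, -1.3, 23.4] turn 0.0
```

View pics/w6.png

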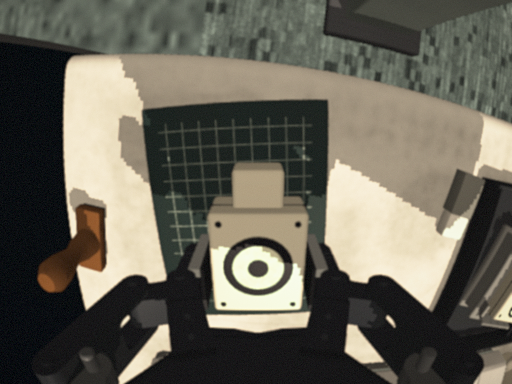

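The cassette hangs level over the back half of the mat, with the mat spanning columns 145–330. I'll shift it 20 mm toward the robot and set it down.

```bash
python3 -m creep '{"dp":[[10,-3,5],[20,-5,10],[20,-5,15],[20,-5,18],[20,-5,20],[20,-5,22],[20,-5,22],[20,-5,22]],"turn":[0,0,0,0,0,0,0,0]}'
```

```text
clock: 13.37
tcp_pos: [486.9, -370.6, 8.0]
orientation: [-0.189, 3.136, -0.001]
wrist_force: [-0.7, -1.2, 0.2]
gripper_width: 45.4
grasp_force: 42.8
```

```bash
python3 -m creep '{"dp":[[0,0,1],[0,0,1.5],[0,0,1.5]],"turn":[0,0,0]}'; python3 -m creep '{"dp":[[0,0,0],[0,0,0],[0,0,0],[0,0,0],[0,0,-10],[0,0,-40],[0,0,-80],[0,0,-120],[0,0,-150],[0,0,-170],[0,0,-170],[0,0,-170]],"turn":[0,0,0,0,0,0,0,0,0,0,0,0]}' 62; python3 -c "
from h import *
go((532.2,-137.6,150,-.243))"
```

```text
clock: 13.62
tcp_pos: [486.8, -370.6, 8.0]
orientation: [-0.189, 3.136, -0.001]
wrist_force: [-2.3, 1.8, 8.5]
gripper_width: 45.1
grasp_force: 43.8
clock: 14.62
tcp_pos: [487.1, -370.6, 178.5]
orientation: [-0.188, 3.132, -0.002]
wrist_force: [-0.4, 0.3, -0.1]
gripper_width: 62.0
grasp_force: 0.0
t 14.62 at [487.1, -370.6, 178.5] yaw 0.12 F [-0.4, 0.3, -0.1] w 62.0
dp [-72.5, 226.0, 28.3] turn 0.363
```

```bash
python3 look.py w7 wide_cassette; python3 -m creep '{"dp":[[-12,36,0],[-24,72,0],[-36,108,0],[-48,144,0],[-60,180,0],[-68,210,10],[-72.5,226,28],[-72.5,226,50],[-72.5,226,70],[-72.5,226,80],[-72.5,226,80]],"turn":[0.05,0.1,0.15,0.2,0.25,0.3,0.36,0.36,0.36,0.36,0.36]}'; python3 look.py w8 narrow_cassette;  python3 -c "
from h import *
go((532.2,-137.6,27,-.243))
import cv2
a=cv2.imread('pics/w7.png')[100:300,130:390]; b=cv2.imread('pics/w8.png')[100:300,130:390]
cv2.imwrite('pics/w8c.png',cv2.resize(b,(780,600),interpolation=cv2.INTER_CUBIC))
cv2.imwrite('pics/w7c.png',cv2.resize(a,(780,600),interpolation=cv2.INTER_CUBIC))"
```

```text
[ 487.1 -370.6  178.5] [297.3   0.  257.5] [[0.0, 0.95, 0.31, 79.18], [1.0, -0.0, 0.0, 1.28], [0.0, 0.31, -0.95, -142.93], [0.0, 0.0, 0.0, 1.0]]
wide_cassette [([254.4, 161.3], 0.57, [467.0, -375.0, 52.0])]
clock: 15.63
tcp_pos: [529.0, -137.2, 92.8]
orientation: [-0.376, -3.111, 0.001]
wrist_force: [0.1, -0.2, -0.3]
gripper_width: 61.9
grasp_force: 0.0
[ 529.  -137.2   92.8] [297.3   0.  257.5] [[0.0, 0.95, 0.31, 79.57], [1.0, -0.0, 0.0, 0.82], [0.0, 0.31, -0.95, -142.91], [0.0, 0.0, 0.0, 1.0]]
narrow_cassette [([259.6, 212.6], 0.81, [528.0, -135.0, 43.0])]
t 15.73 at [531.4, -137.7, 96.0] yaw -0.24 F [-0.9, -0.3, 0.3] w 62.1
dp [-0.8, 0.3, 69.0] turn 0.003
```

View pics/w8c.png

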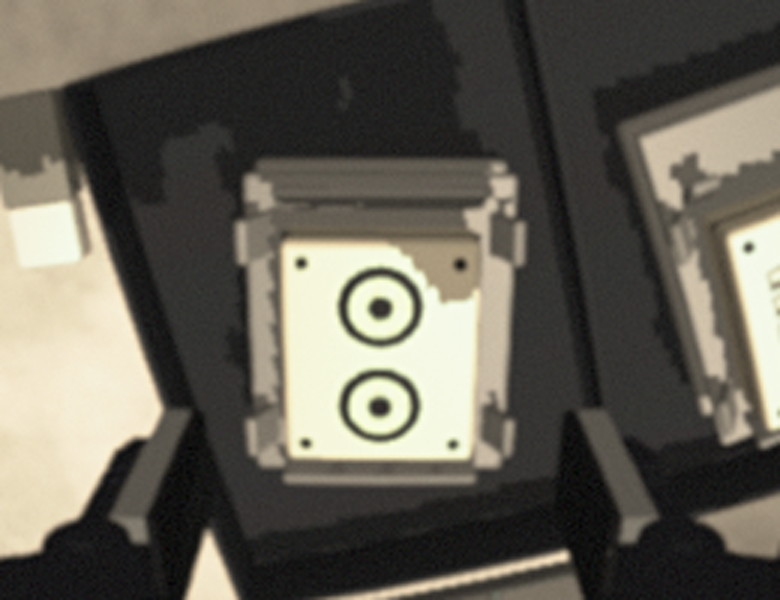

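View pics/w7c.png

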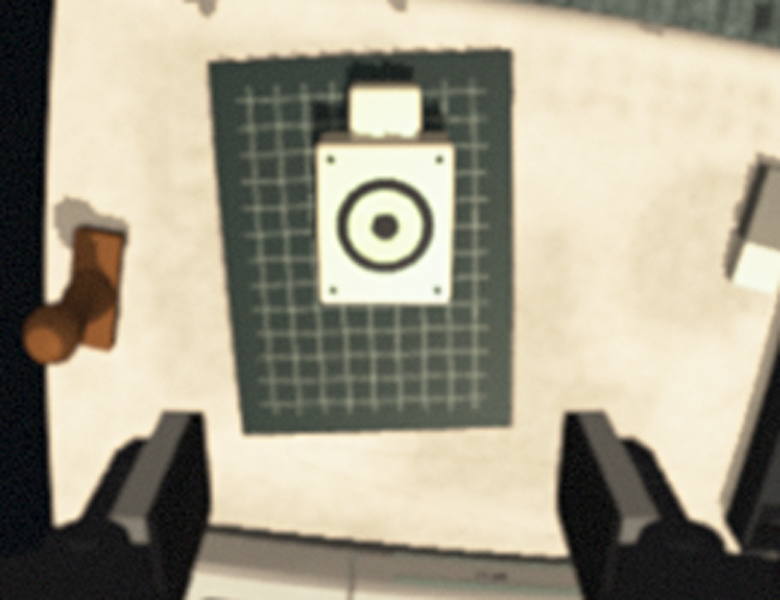

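```bash
python3 - <<'E'
from fit import *
fit("w8",[(301,263),(460,264),(453,444),(306,443)],43)
fit("w7",[(330,160),(440,159),(437,290),(333,290)],29)
E
```

```text
[ 532.1 -138. ] yaw -0.246 -0.246 size [46.2 36.1]
[ 486. -369.] yaw 0.121 0.125 size [46.  36.4]
```

```bash
python3 -m creep '{"dp":[[-0.8,0.2,20],[-0.8,0.2,40],[-0.8,0.2,55],[-0.8,0.2,62],[-0.8,0.2,67],[-0.8,0.2,69],[-0.8,0.2,69],[-0.8,0.2,69]],"turn":[0,0,0,0,0,0,0,0]}'; python3 -m creep '{"dp":[[0,0,0],[0,0,0],[0,0,0],[0,0,0],[0,0,0],[0,0,0]],"turn":[0,0,0,0,0,0]}' 35 40; python3 -c "
from h import *
go((532.2,-138,27,-.246))"
```

```text
clock: 16.4
tcp_pos: [533.1, -137.5, 28.3]
orientation: [0.376, 3.117, 0.0]
wrist_force: [0.1, 0.4, 0.2]
gripper_width: 62.1
grasp_force: 0.0
clock: 16.9
tcp_pos: [533.2, -137.4, 28.5]
orientation: [0.375, 3.117, -0.0]
wrist_force: [-0.8, -0.1, 5.8]
gripper_width: 44.2
grasp_force: 42.7
t 16.9 at [533.2, -137.4, 28.5] yaw -0.24 F [-0.8, -0.1, 5.8] w 44.2
dp [0.8, -0.8, 1.5] turn 0.006
```

```bash
python3 -m creep '{"dp":[[0,0,-8],[0,0,-20],[0,0,-45],[0,0,-80],[0,0,-110],[0,0,-130],[0,0,-130]],"turn":[0,0,0,0,0,0,0]}'; python3 -c "
from h import *
go((523.9,200.6,158,-.13))"
```

```text
clock: 17.48
tcp_pos: [535.1, -137.6, 162.8]
orientation: [0.374, 3.109, 0.001]
wrist_force: [0.2, -0.5, -0.9]
gripper_width: 45.0
grasp_force: 42.0
t 17.48 at [535.1, -137.6, 162.8] yaw -0.239 F [0.2, -0.5, -0.9] w 45.0
dp [91.1, 325.9, 4.4] turn -0.109
```

```bash
python3 -m creep '{"dp":[[8,28,0],[18,62,0],[28,98,0],[38,134,0],[48,170,0],[58,206,0],[68,242,0],[77,276,0],[85,304,0],[91,326,2],[91,326,2],[91,326,2]],"turn":[0,0,0,-0.05,-0.109,-0.109,-0.109,-0.109,-0.109,-0.109,-0.109,-0.109]}'; python3 -c "
from h import *
go((523.9,200.6,60,-.13),(523.9,200.6,29,-.13))"
```

```text
clock: 18.48
tcp_pos: [520.6, 201.6, 154.3]
orientation: [-0.203, -3.133, 0.002]
wrist_force: [0.3, -0.1, -1.4]
gripper_width: 44.9
grasp_force: 41.9
t 18.48 at [520.6, 201.6, 154.3] yaw -0.129 F [0.3, -0.1, -1.4] w 44.9
dp [-3.6, -0.5, 94.3] turn 0.001
dp [-3.7, -0.4, 125.3] turn 0.001
```

```bash
python3 -m creep '{"dp":[[0,0,20],[0,0,45],[0,0,70],[0,0,90],[0,0,97],[0,0,97],[0,0,97],[0,0,97]],"turn":[0,0,0,0,0,0,0,0]}'; python3 look.py w9 narrow_cassette; python3 -c "
from h import *
go((523.9,200.6,45,-.13),(523.9,200.6,28,-.13))"
```

```text
clock: 19.15
tcp_pos: [522.5, 201.1, 59.7]
orientation: [0.206, 3.133, 0.002]
wrist_force: [0.4, 0.5, -1.0]
gripper_width: 45.0
grasp_force: 42.0
[522.5 201.1  59.7] [297.3   0.  257.5] [[0.0, 0.95, 0.31, 79.47], [1.0, -0.0, 0.0, 0.97], [0.0, 0.31, -0.95, -142.92], [0.0, 0.0, 0.0, 1.0]]
narrow_cassette [([260.3, 249.9], 0.65, [533.0, 202.0, 43.0])]
t 19.25 at [522.3, 201.3, 59.8] yaw -0.131 F [0.9, -0.3, -0.4] w 44.8
dp [-1.6, -0.5, 14.8] turn -0.001
dp [-1.6, -0.6, 31.8] turn -0.001
```

View pics/w9.png

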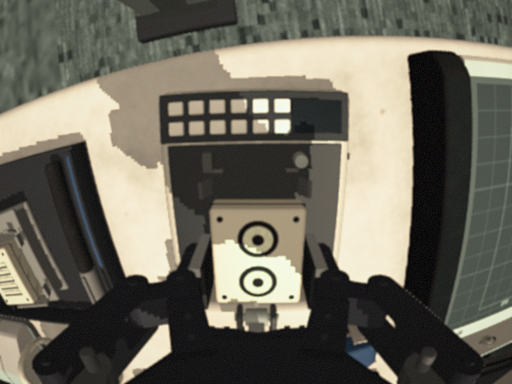

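The narrow cassette hangs level over the bay, centred at (258,262), with the raised finger behind it. Lowering.

```bash
python3 -m creep '{"dp":[[-1.6,-0.5,8],[-1.6,-0.5,15],[-1.6,-0.5,21],[-1.6,-0.5,26],[-1.6,-0.5,29],[-1.6,-0.5,31],[-1.6,-0.5,32],[-1.6,-0.5,32],[-1.6,-0.5,32]],"turn":[0,0,0,0,0,0,0,0,0]}'
```

```text
clock: 20.0
tcp_pos: [522.5, 200.0, 27.3]
orientation: [-0.205, -3.134, 0.001]
wrist_force: [-3.1, -0.9, 7.7]
gripper_width: 45.3
grasp_force: 42.9
```

```bash
python3 -m creep '{"dp":[[0,0,0],[0,0,0],[0,0,0],[0,0,0],[0,0,-10],[0,0,-30],[0,0,-60],[0,0,-90],[0,0,-110],[0,0,-120],[0,0,-120],[0,0,-120]],"turn":[0,0,0,0,0,0,0,0,0,0,0,0]}' 62; python3 look.py w10 narrow_cassette,finger_knob; python3 -c "
from h import *
go((546,-26.9,150,.12))
import cv2
b=cv2.imread('pics/w10.png')[100:300,130:390]
cv2.imwrite('pics/w10c.png',cv2.resize(b,(780,600),interpolation=cv2.INTER_CUBIC))"
```

```text
clock: 21.0
tcp_pos: [522.6, 200.1, 146.1]
orientation: [-0.207, -3.134, -0.001]
wrist_force: [0.6, 0.2, 0.6]
gripper_width: 62.0
grasp_force: 0.0
[522.6 200.1 146.1] [297.3   0.  257.5] [[0.0, 0.95, 0.31, 79.47], [1.0, -0.0, 0.0, 0.97], [0.0, 0.31, -0.95, -142.92], [0.0, 0.0, 0.0, 1.0]]
narrow_cassette [([257.8, 184.8], 0.73, [517.0, 202.0, 43.0])]
finger_knob [([258.0, 278.4], 0.66, [586.0, 193.0, 83.0])]
t 21.15 at [522.0, 199.6, 144.5] yaw -0.132 F [-0.2, 0.3, -0.4] w 62.1
dp [-53.4, -221.4, -5.2] turn -0.252
```

View pics/w10c.png

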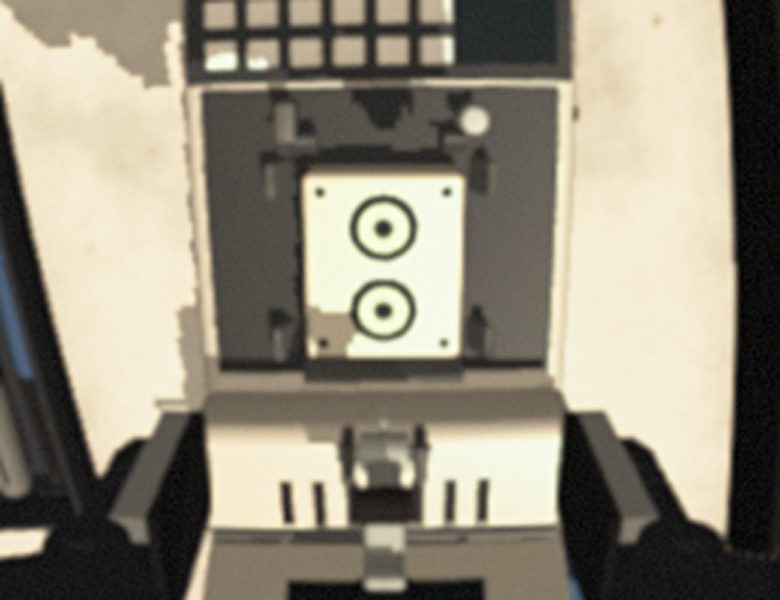

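```bash
python3 - <<'E'
from fit import *
fit("w10",[(320,191),(447,191),(444,344),(323,342)],42)
y=-.131; c,s=np.cos(y),np.sin(y)
for n in("w5","w10"):
    d=np.load(n+".npz"); st={k:d[k] for k in("tcp_pos","orientation")}
    for x,z in((65,112.5),(50,60)): print(n,np.round(wproj(d,st,(522.9+c*x,200.2+s*x,z))), end=" ")
x=62; go((522.9+c*x,200.2+s*x,150,y),(522.9+c*x,200.2+s*x,96,y))
E
python3 -c "
import cv2
a=cv2.imread('pics/w5.png')[150:290,170:350]
cv2.imwrite('pics/w5c.png',cv2.resize(a,None,fx=4,fy=4,interpolation=cv2.INTER_CUBIC))"
```

```text
[521.9 201.4] yaw -0.131 -0.14 size [46.5 36.2]
w5 [254. 238.] w5 [255. 194.] w10 [257. 302.] w10 [257. 251.] t 21.15 at [522.0, 199.6, 144.5] yaw -0.132 F [-0.2, 0.3, -0.4] w 62.1
dp [-62.8, 0.7, -5.7] turn -0.001
dp [-62.9, 0.8, 48.3] turn -0.001
```

View pics/w5c.png

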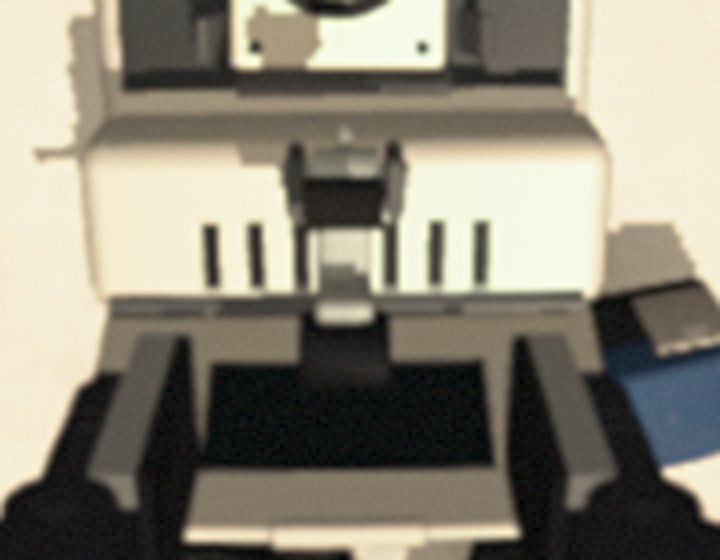

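The raised knob shows at crop (345,345), i.e. pixel (256,236), which matches the prediction of (254,238). The cover lies behind it, so I check that clearance.

```bash
python3 - <<'E'
from h import *
d=np.load("w5.npz"); st={k:d[k] for k in("tcp_pos","orientation")}
for uv,z in(((256,224.5),56),((257.5,282.5),115),((256,236),112.5)):
    p=w_at_z(d,st,uv,z); print(np.round(p), round(((p[:2]-[522.9,200.2])@[np.cos(.131),-np.sin(.131)]),1))
E
```

```text
[602. 191.  56.] 80.1
[624. 189. 115.] 102.0
[586. 193. 112.] 63.3
```

```bash
python3 -m creep '{"dp":[[-20,0,-6],[-40,0.5,-6],[-60,1,-6],[-61,1,0],[-61,1,20],[-61,1,36],[-61,1,46],[-61,1,47],[-61,1,47],[-61,1,47]],"turn":[0,0,0,0,0,0,0,0,0,0]}' 42; python3 -m creep '{"dp":[[0,0,0],[0,0,0],[0,0,0],[0,0,0],[0,0,0],[0,0,0],[0,0,0]],"turn":[0,0,0,0,0,0,0]}' 10 40
```

```text
clock: 21.98
tcp_pos: [583.9, 193.5, 99.7]
orientation: [0.205, 3.134, 0.0]
wrist_force: [-0.7, -0.4, 0.3]
gripper_width: 42.5
grasp_force: 0.0
clock: 22.57
tcp_pos: [584.0, 192.5, 100.6]
orientation: [0.206, 3.134, -0.001]
wrist_force: [-0.4, -4.3, 6.4]
gripper_width: 14.6
grasp_force: 40.7
```

```bash
python3 -m creep '{"dp":[[5,0,-1.4],[10.7,0,-1.9],[16,0,-2],[21.6,0,-1.7],[27,0,-0.8],[32.3,0,0.7],[36,0,2.2],[39.8,0,3.9],[43.3,0,5.9],[46.8,0,8.2],[50,0,10.8],[53,0,13.5]],"turn":[0,0,0,0,0,0,0,0,0,0,0,0]}'; python3 -m creep '{"dp":[[2.8,0,3],[5.5,0,6.1],[7.9,0,9.6],[9.9,0,13],[11.6,0,16.6],[13.2,0,20.4],[14.4,0,24.3],[15.2,0,27],[15.2,0,27]],"turn":[0,0,0,0,0,0,0,0,0]}'
```

```text
clock: 23.57
tcp_pos: [531.0, 199.0, 87.2]
orientation: [0.206, 3.134, -0.002]
wrist_force: [-1.1, -6.3, 7.5]
gripper_width: 14.3
grasp_force: 39.0
clock: 24.32
tcp_pos: [513.7, 200.9, 58.3]
orientation: [-0.207, -3.13, 0.004]
wrist_force: [-4.6, -3.6, 5.6]
gripper_width: 14.5
grasp_force: 48.6
```

```bash
python3 -m creep '{"dp":[[0,0,0],[0,0,0],[0,0,0],[0,0,0],[0,0,-5],[0,0,-30],[0,0,-60],[0,0,-90],[0,0,-100],[0,0,-100]],"turn":[0,0,0,0,0,0,0,0,0,0]}' 42; python3 look.py w11 narrow_cassette,finger_knob; python3 -c "
from h import *
go((546,-26.9,155,.12))
import cv2
b=cv2.imread('pics/w11.png')[100:300,130:390]
cv2.imwrite('pics/w11c.png',cv2.resize(b,(780,600),interpolation=cv2.INTER_CUBIC))"
```

```text
clock: 25.15
tcp_pos: [517.9, 203.4, 162.7]
orientation: [0.205, 3.128, 0.008]
wrist_force: [0.9, 0.4, -0.4]
gripper_width: 42.5
grasp_force: 0.0
[517.9 203.4 162.7] [297.3   0.  257.5] [[0.0, 0.95, 0.31, 79.46], [1.0, -0.0, 0.0, 0.97], [0.0, 0.31, -0.95, -142.92], [0.0, 0.0, 0.0, 1.0]]
narrow_cassette [([256.4, 179.4], 0.73, [513.0, 205.0, 43.0])]
finger_knob [([253.0, 217.5], 0.66, [533.0, 199.0, 83.0])]
t 25.3 at [515.2, 201.8, 157.7] yaw -0.132 F [-0.4, 0.4, -0.4] w 41.8
dp [-60.6, -222.7, 2.8] turn -0.252
```

View pics/w11c.png

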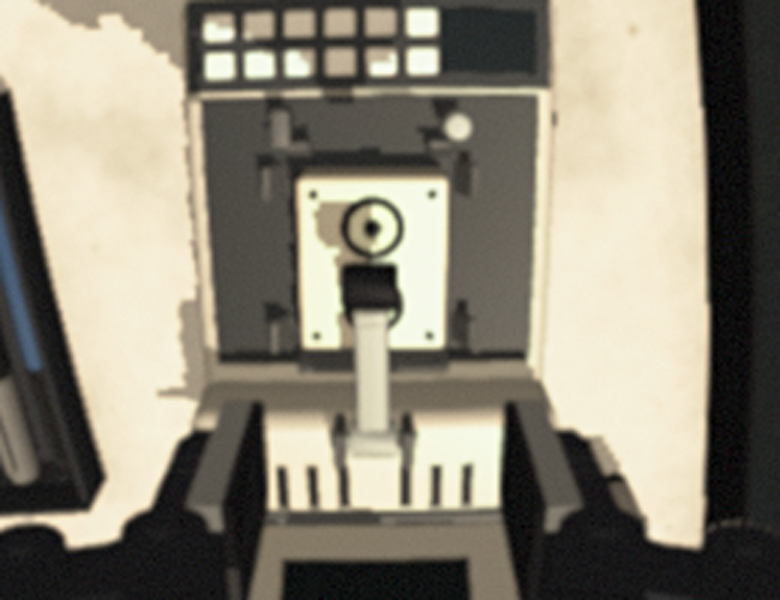

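The finger is down on the narrow cassette, with the knob at crop (370,285), and the cassette is still seated. Next is the cleaning cassette; first I check the clearance to the mug behind it.

```bash
python3 - <<'E'
from h import *
s=np.load("scene0.npz"); d=np.load("w1.npz"); st={k:d[k] for k in("tcp_pos","orientation")}
print("base front",at_z(s,(187,218),0))
# rim centre triangulation by scene + wrist
o1,d1=ray(s,(184.5,176)); o2,d2=wray(d,st,(300,297))
A=np.c_[d1,-d2]; t=np.linalg.lstsq(A,o2-o1,rcond=None)[0]; print("rim",o1+t[0]*d1,o2+t[1]*d2)
print("handle front at z 50",w_at_z(d,st,(287,248),50),w_at_z(d,st,(287,248),80))
E
```

```text
base front [679.74275059   2.50318117   0.        ]
rim [697.33126682 -21.68469142  96.53977463] [692.02432314 -22.75064205  92.13364154]
handle front at z 50 [623.26630764 -43.493345    50.        ] [606.69409296 -46.86688124  80.        ]
```

```bash
python3 -m creep '{"dp":[[-8,-30,0],[-18,-66,0],[-28,-102,0],[-38,-138,0],[-48,-175,0],[-55,-203,0],[-60.6,-222.7,10],[-60.6,-222.7,30],[-60.6,-222.7,50],[-60.6,-222.7,60],[-60.6,-222.7,60],[-60.6,-222.7,60]],"turn":[0,-0.05,-0.1,-0.15,-0.2,-0.252,-0.252,-0.252,-0.252,-0.252,-0.252,-0.252]}' 62; python3 look.py w12 cleaning_cassette; python3 -c "
from h import *
go((546,-26.9,28,.12))
import cv2
b=cv2.imread('pics/w12.png')[100:300,130:390]
cv2.imwrite('pics/w12c.png',cv2.resize(b,(780,600),interpolation=cv2.INTER_CUBIC))"
```

```text
clock: 26.3
tcp_pos: [546.5, -26.5, 97.8]
orientation: [0.191, -3.133, 0.001]
wrist_force: [-0.2, -0.1, 0.5]
gripper_width: 61.8
grasp_force: 0.0
[546.5 -26.5  97.8] [297.3   0.  257.5] [[0.0, 0.95, 0.31, 79.18], [1.0, -0.0, 0.0, 1.28], [0.0, 0.31, -0.95, -142.92], [0.0, 0.0, 0.0, 1.0]]
cleaning_cassette [([254.5, 207.4], 0.62, [542.0, -28.0, 47.0])]
t 26.4 at [547.6, -26.1, 99.5] yaw 0.122 F [0.7, -0.7, -0.2] w 62.0
dp [1.8, -0.6, 71.5] turn 0.002
```

View pics/w12c.png

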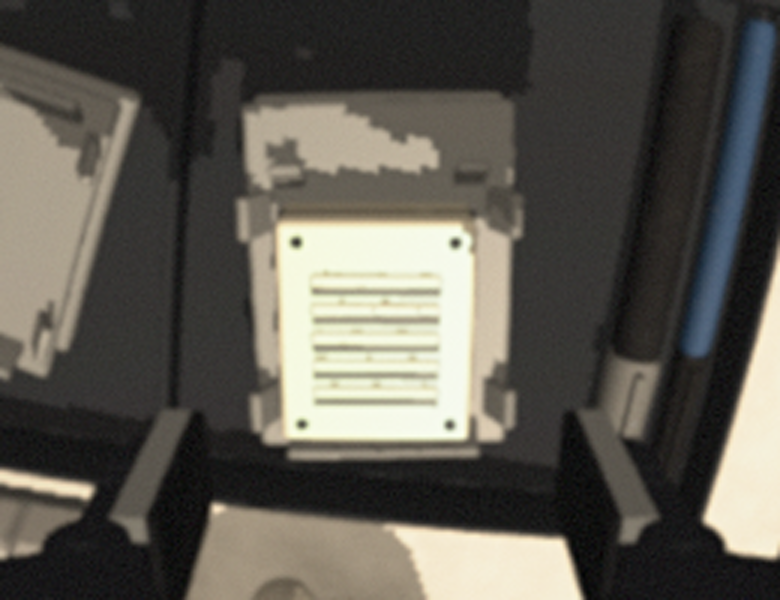

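```bash
python3 -c "
from fit import *
fit('w12',[(296,243),(455,243),(449,425),(302,424)],47)"; python3 -m creep '{"dp":[[1,-0.5,20],[1.5,-0.5,40],[1.5,-0.5,55],[1.5,-0.5,64],[1.5,-0.5,69],[1.5,-0.5,71],[1.5,-0.5,71],[1.5,-0.5,71]],"turn":[0,0,0,0,0,0,0,0]}'; python3 -m creep '{"dp":[[0,0,0],[0,0,0],[0,0,0],[0,0,0],[0,0,0],[0,0,0]],"turn":[0,0,0,0,0,0]}' 35 40
```

```text
[545.8 -27.2] yaw 0.119 0.119 size [46. 36.]
clock: 27.07
tcp_pos: [546.3, -27.0, 28.7]
orientation: [-0.19, 3.134, 0.0]
wrist_force: [-0.9, -0.2, 0.4]
gripper_width: 62.2
grasp_force: 0.0
clock: 27.57
tcp_pos: [546.4, -27.1, 28.9]
orientation: [-0.19, 3.134, 0.0]
wrist_force: [-1.0, 0.8, 5.6]
gripper_width: 45.1
grasp_force: 43.0
```

Grasped. I lift it and carry it to the closed cradle at (532.6,-137.8), yaw -0.245.

```bash
python3 -m creep '{"dp":[[0,0,-8],[0,0,-20],[0,0,-40],[0,0,-60],[0,0,-70],[0,0,-75],[0,0,-75]],"turn":[0,0,0,0,0,0,0]}'; python3 -c "
from h import *
go((532.8,-137.9,100,-.245),(532.8,-137.9,29,-.245))"
```

```text
clock: 28.15
tcp_pos: [545.9, -27.1, 103.8]
orientation: [-0.189, 3.134, 0.001]
wrist_force: [0.5, 0.3, -0.4]
gripper_width: 45.1
grasp_force: 42.3
t 28.15 at [545.9, -27.1, 103.8] yaw 0.121 F [0.5, 0.3, -0.4] w 45.1
dp [26.3, -108.4, 3.7] turn 0.366
dp [26.4, -108.4, 74.7] turn 0.366
```

```bash
python3 -m creep '{"dp":[[6,-25,0],[13,-54,0],[20,-80,0],[26.3,-108.4,0],[26.3,-108.4,10],[26.3,-108.4,25],[26.3,-108.4,40],[26.3,-108.4,48],[26.3,-108.4,48],[26.3,-108.4,48]],"turn":[0.1,0.2,0.3,0.366,0.366,0.366,0.366,0.366,0.366,0.366]}'; python3 -c "
from h import *
go((532.8,-137.9,28.5,-.245))"
```

```text
clock: 28.98
tcp_pos: [532.0, -137.7, 53.9]
orientation: [-0.383, -3.116, 0.001]
wrist_force: [0.7, -0.6, -0.5]
gripper_width: 45.1
grasp_force: 42.3
t 28.98 at [532.0, -137.7, 53.9] yaw -0.244 F [0.7, -0.6, -0.5] w 45.1
dp [-0.8, 0.1, 25.4] turn 0.001
```

```bash
python3 -m creep '{"dp":[[0,0,8],[0,0,14],[0,0,18],[0,0,21],[0,0,23],[0,0,24.5],[0,0,25.5],[0,0,25.5]],"turn":[0,0,0,0,0,0,0,0]}'
```

```text
clock: 29.65
tcp_pos: [532.5, -138.0, 29.2]
orientation: [-0.384, -3.118, -0.0]
wrist_force: [1.1, 0.4, -0.6]
gripper_width: 45.3
grasp_force: 42.3
```

```bash
python3 -m creep '{"dp":[[0,0,0.7],[0,0,1.4],[0,0,1.8],[0,0,1.8]],"turn":[0,0,0,0]}';  python3 -m creep '{"dp":[[0,0,0],[0,0,0],[0,0,0],[0,0,0],[0,0,-10],[0,0,-30],[0,0,-60],[0,0,-90],[0,0,-120],[0,0,-130],[0,0,-130],[0,0,-130]],"turn":[0,0,0,0,0,0,0,0,0,0,0,0]}' 62; python3 look.py w13 cleaning_cassette; python3 -c "
from h import *
go((487,-370,160,.123))
import cv2
b=cv2.imread('pics/w13.png')[100:300,130:390]
cv2.imwrite('pics/w13c.png',cv2.resize(b,(780,600),interpolation=cv2.INTER_CUBIC))"
```

```text
clock: 29.98
tcp_pos: [532.7, -138.0, 28.9]
orientation: [0.384, 3.117, -0.0]
wrist_force: [-3.0, 0.7, 7.1]
gripper_width: 45.1
grasp_force: 43.2
clock: 30.98
tcp_pos: [532.3, -137.9, 157.9]
orientation: [0.385, 3.117, 0.001]
wrist_force: [-0.6, 0.5, -0.7]
gripper_width: 61.8
grasp_force: 0.0
[ 532.3 -137.9  157.9] [297.3   0.  257.5] [[0.0, 0.95, 0.31, 79.57], [1.0, -0.0, 0.0, 0.81], [0.0, 0.31, -0.95, -142.92], [0.0, 0.0, 0.0, 1.0]]
cleaning_cassette [([257.0, 184.3], 0.74, [529.0, -137.0, 47.0])]
t 31.08 at [531.3, -137.9, 156.1] yaw -0.246 F [-0.6, 0.2, -0.5] w 61.9
dp [-13.4, -235.9, -3.8] turn -0.369
```

View pics/w13c.png

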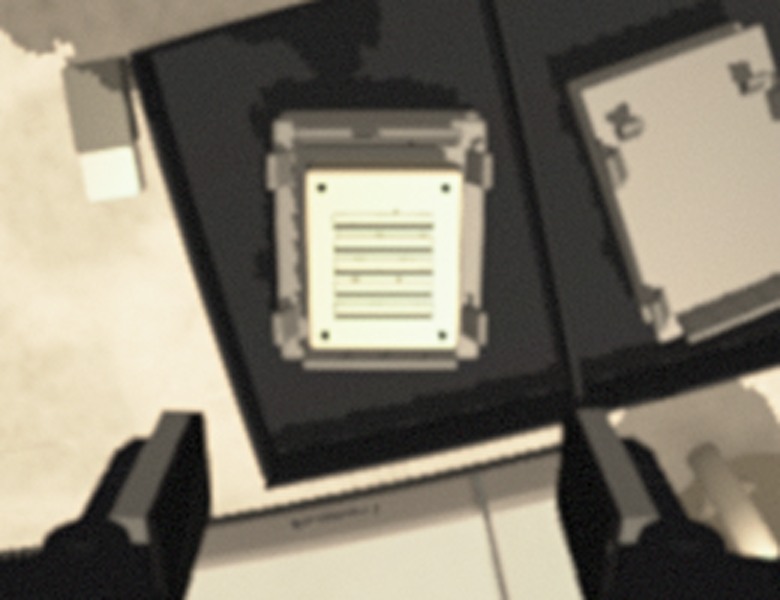

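The cleaning cassette sits inside the fences of the closed cradle, centred at crop (384,262). Next is the wide one on the mat.

```bash
python3 -m creep '{"dp":[[-2,-35,0],[-4,-72,0],[-6,-108,0],[-8,-144,0],[-10,-180,0],[-12,-212,0],[-13.4,-235.9,10],[-13.4,-235.9,40],[-13.4,-235.9,75],[-13.4,-235.9,105],[-13.4,-235.9,105],[-13.4,-235.9,105]],"turn":[-0.06,-0.12,-0.18,-0.24,-0.3,-0.36,-0.369,-0.369,-0.369,-0.369,-0.369,-0.369]}'; python3 -c "
from h import *
go((487,-370,8.5,.123))"
```

```text
clock: 32.08
tcp_pos: [486.4, -369.6, 49.8]
orientation: [0.194, -3.129, -0.004]
wrist_force: [-0.3, -0.2, 1.3]
gripper_width: 61.7
grasp_force: 0.0
t 32.08 at [486.4, -369.6, 49.8] yaw 0.124 F [-0.3, -0.2, 1.3] w 61.7
dp [-0.8, -0.6, 41.3] turn 0.001
```

```bash
python3 -m creep '{"dp":[[0,0,15],[0,0,28],[0,0,38],[0,0,42],[0,0,43],[0,0,43],[0,0,43]],"turn":[0,0,0,0,0,0,0]}'; python3 -m creep '{"dp":[[0,0,0],[0,0,0],[0,0,0],[0,0,0],[0,0,0],[0,0,0]],"turn":[0,0,0,0,0,0]}' 35 40;  python3 -m creep '{"dp":[[0,0,-8],[0,0,-25],[0,0,-50],[0,0,-80],[0,0,-110],[0,0,-125],[0,0,-125],[0,0,-125]],"turn":[0,0,0,0,0,0,0,0]}'; python3 -c "
from h import *
go((546.5,-27,133,.12))"
```

```text
clock: 32.67
tcp_pos: [488.9, -370.4, 10.6]
orientation: [-0.195, 3.134, -0.002]
wrist_force: [0.2, 0.5, 0.0]
gripper_width: 62.0
grasp_force: 0.0
clock: 33.17
tcp_pos: [489.0, -370.5, 10.6]
orientation: [-0.195, 3.134, -0.002]
wrist_force: [0.1, 1.6, 6.6]
gripper_width: 45.0
grasp_force: 43.2
clock: 33.83
tcp_pos: [488.1, -369.9, 135.0]
orientation: [-0.193, 3.134, 0.0]
wrist_force: [-0.1, 1.0, -0.5]
gripper_width: 45.1
grasp_force: 42.6
t 33.83 at [488.1, -369.9, 135.0] yaw 0.123 F [-0.1, 1.0, -0.5] w 45.1
dp [-100.2, 333.1, 2.1] turn 0.003
```

```bash
python3 -m creep '{"dp":[[-10,32,0],[-21,69,0],[-32,106,0],[-43,143,0],[-54,180,0],[-65,217,0],[-76,254,0],[-87,291,0],[-95,316,0],[-101.5,333,0],[-101.5,333,0],[-101.5,333,0]],"turn":[0,0,0,0,0,0,0,0,0,0,0,0]}'; python3 -m creep '{"dp":[[0,0,20],[0,0,40],[0,0,55],[0,0,65],[0,0,70],[0,0,70],[0,0,70]],"turn":[0,0,0,0,0,0,0]}'; python3 -c "
from h import *
go((547.8,-27.3,35,.12))"; python3 look.py w14 wide_cassette,notched_cradle
```

```text
clock: 34.83
tcp_pos: [546.6, -26.4, 132.6]
orientation: [0.197, -3.131, 0.0]
wrist_force: [-0.9, -0.5, -0.8]
gripper_width: 44.9
grasp_force: 42.6
clock: 35.42
tcp_pos: [548.0, -27.6, 64.6]
orientation: [0.193, -3.136, 0.0]
wrist_force: [0.3, 0.5, -0.8]
gripper_width: 45.5
grasp_force: 42.6
t 35.42 at [548.0, -27.6, 64.6] yaw 0.123 F [0.3, 0.5, -0.8] w 45.5
dp [0.1, 0.3, 29.6] turn 0.003
[548.  -27.6  64.6] [297.3   0.  257.5] [[0.0, 0.95, 0.31, 79.18], [1.0, -0.0, 0.0, 1.28], [0.0, 0.31, -0.95, -142.92], [0.0, 0.0, 0.0, 1.0]]
wide_cassette [([254.4, 236.2], 0.72, [547.0, -28.0, 52.0])]
notched_cradle [([257.3, 155.1], 0.9, [503.0, -32.0, 30.0])]
```

View pics/w14.png

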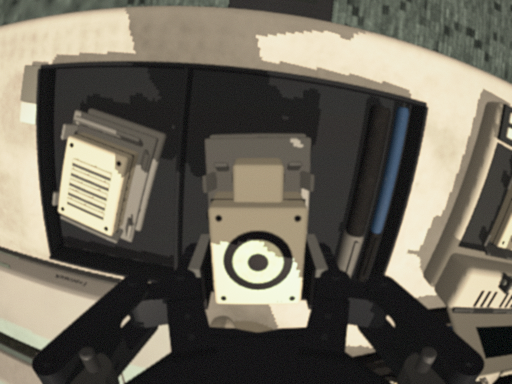

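The wide cassette hangs over the notched cradle with its nose at (258,180), between the notch posts. Lowering.

```bash
python3 -m creep '{"dp":[[0,0,8],[0,0,14],[0,0,19],[0,0,23],[0,0,26],[0,0,28],[0,0,30],[0,0,31],[0,0,31]],"turn":[0,0,0,0,0,0,0,0,0]}'
```

```text
clock: 36.32
tcp_pos: [547.7, -27.1, 34.8]
orientation: [0.195, -3.135, 0.001]
wrist_force: [-3.9, -0.0, 8.1]
gripper_width: 45.2
grasp_force: 43.6
```

```bash
python3 -m creep '{"dp":[[0,0,0],[0,0,0],[0,0,0],[0,0,0],[0,0,-10],[0,0,-30],[0,0,-60],[0,0,-90],[0,0,-120],[0,0,-150],[0,0,-150],[0,0,-150]],"turn":[0,0,0,0,0,0,0,0,0,0,0,0]}' 62; python3 -m creep '{"dp":[[15,0,0],[30,0,0],[30,0,0],[30,0,0],[30,0,0],[30,0,0]],"turn":[0,0,0,0,0,0]}'; python3 look.py w15 wide_cassette,cleaning_cassette,narrow_cassette,finger_knob; python3 -c "
import cv2
b=cv2.imread('pics/w15.png')[100:300,130:390]
cv2.imwrite('pics/w15c.png',cv2.resize(b,(780,600),interpolation=cv2.INTER_CUBIC))"
```

```text
clock: 37.32
tcp_pos: [548.9, -26.9, 186.3]
orientation: [-0.194, 3.13, 0.001]
wrist_force: [-0.6, -0.4, 0.0]
gripper_width: 61.9
grasp_force: 0.0
clock: 37.82
tcp_pos: [518.5, -30.8, 183.1]
orientation: [0.194, -3.135, 0.0]
wrist_force: [-0.9, 0.5, 0.8]
gripper_width: 61.9
grasp_force: 0.0
[518.5 -30.8 183.1] [297.3   0.  257.5] [[0.0, 0.95, 0.31, 79.18], [1.0, -0.0, 0.0, 1.28], [0.0, 0.31, -0.95, -142.92], [0.0, 0.0, 0.0, 1.0]]
wide_cassette [([253.9, 194.8], 0.81, [532.0, -32.0, 52.0])]
cleaning_cassette [([154.6, 175.5], 0.69, [526.0, -134.0, 47.0])]
narrow_cassette [([443.8, 202.2], 0.61, [517.0, 190.0, 43.0]), ([254.5, 194.4], 0.35, [534.0, -31.0, 43.0])]
finger_knob [([450.6, 221.9], 0.64, [527.0, 176.0, 83.0])]
```

View pics/w15c.png

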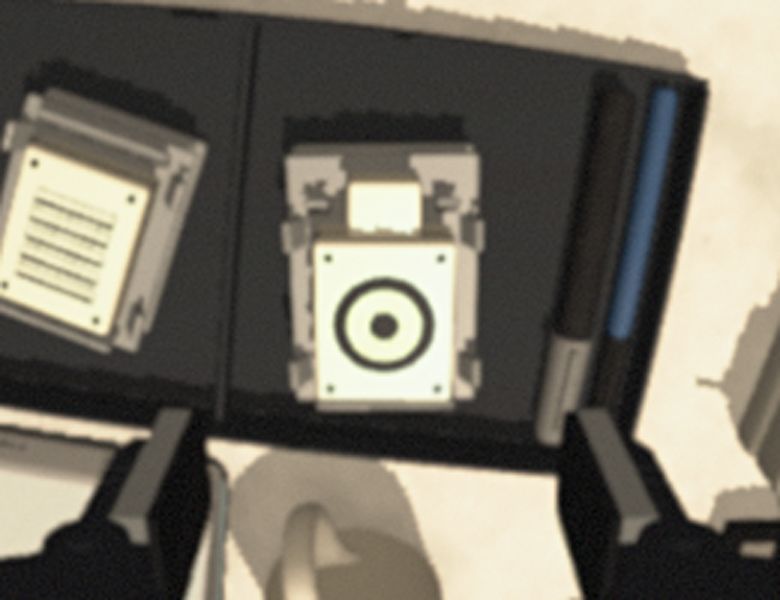

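```bash
python3 - <<'E'
from fit import *
fit("w15",[(328,258),(441,258),(437,389),(330,388)],53)
fit("w13",[(321,187),(446,188),(442,335),(325,335)],47)
fit("w11",[(313,194),(431,194),(430,335),(316,335)],42)
print(ticket.close_job())
E
```

```text
[545.1 -25.9] yaw 0.118 0.119 size [46.1 36.2]
[ 532.2 -136.8] yaw -0.245 -0.25 size [46.2 36.2]
[522.  201.2] yaw -0.127 -0.132 size [46.  36.1]
the job is handed in; nothing more can be done
None
```

The job is handed in after about 38 s on the robot's clock: by my last pictures, the narrow cassette is in the printer with the finger down on it, the wide one is in the notched cradle and the cleaning one in the closed cradle. No verdict came back.

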